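# Reload the solution bottles in mirrored order

### The job

The dressing will be done from the other side of the bed, so move all four solution bottles from the white old rack into the blue carrier in reverse order, one to a well: the bottle that stands farthest left in the old rack goes to the far right of the carrier, the next one beside it, and so on. Stand each bottle upright on the floor of its well without tipping it over on the way, and leave the roll of labels between the racks where it is.

Things in the scene. Friction and masses are not known exactly. Their poses are not given: they have to be found in the camera images.
- bottle_brown: brown (amber) glass bottle with a black cap, round body 52 mm across, 90 mm high; the body is straight up to about 55 mm, with a narrower cap above. Stands loose and upright in one cell of the old rack; origin at the centre of its underside, z up along it. Weighs 0.05 to 0.2 kg.
- bottle_blue: white bottle with a blue band and blue cap, round body 45 mm across up to 63 mm, narrower cap above, 80 mm high. Stands loose and upright in one cell of the old rack; origin at the centre of its underside, z up along it. Weighs 0.05 to 0.2 kg.
- bottle_green: white jar with a green lid, round, body and lid both 42 mm across, body up to 51 mm, lid from 54 mm to the top at 71 mm. Stands loose and upright in one cell of the old rack; origin at the centre of its underside, z up along it. Weighs 0.05 to 0.2 kg.
- bottle_red: dark green glass bottle with a red cap, round body 42 mm across up to about 49 mm, narrower neck and cap above, 88 mm high. Stands loose and upright in one cell of the old rack; origin at the centre of its underside, z up along it. Weighs 0.05 to 0.2 kg.
- cell_brown: the cell of the old rack in which bottle_brown stands at the start. The old rack is a straight row of four like white square cells, 71 mm from centre to centre, fixed on a grey strip on the worktop. Each cell is 68 mm wide inside, its walls stand 12 mm above its floor, its floor is 3 mm above the cell's origin (centre of its underside, 4 mm above the worktop). y: along the row, to the left as the robot sees it; x: across the row, away from the robot; z up
- cell_blue: the cell of the old rack in which bottle_blue stands at the start. The old rack is a straight row of four like white square cells, 71 mm from centre to centre, fixed on a grey strip on the worktop. Each cell is 68 mm wide inside, its walls stand 12 mm above its floor, its floor is 3 mm above the cell's origin (centre of its underside, 4 mm above the worktop). y: along the row, to the left as the robot sees it; x: across the row, away from the robot; z up
- cell_green: the cell of the old rack in which bottle_green stands at the start. The old rack is a straight row of four like white square cells, 71 mm from centre to centre, fixed on a grey strip on the worktop. Each cell is 68 mm wide inside, its walls stand 12 mm above its floor, its floor is 3 mm above the cell's origin (centre of its underside, 4 mm above the worktop). y: along the row, to the left as the robot sees it; x: across the row, away from the robot; z up
- cell_red: the cell of the old rack in which bottle_red stands at the start. The old rack is a straight row of four like white square cells, 71 mm from centre to centre, fixed on a grey strip on the worktop. Each cell is 68 mm wide inside, its walls stand 12 mm above its floor, its floor is 3 mm above the cell's origin (centre of its underside, 4 mm above the worktop). y: along the row, to the left as the robot sees it; x: across the row, away from the robot; z up
- carrier: the blue clean carrier, fixed on the worktop, empty at the start: 82 x 296 mm, 18 mm high, with a low steel grip at each end; a row of four open square wells 68 mm wide inside. Origin at the centre of its underside; y along the row, to the left as the robot sees it; x across it, away from the robot. Well centres at y = +106.5, +35.5, -35.5, -106.5 mm, x = 0; the well floors are 6 mm above the origin, the walls rise 12 mm above the floors
- label_roll: white roll of labels, loose, 64 mm across and 32 mm high, lying flat between the two racks; origin at the centre of its underside. A bystander
There are look-alikes about, which are no part of the job. Leave any orange look-alike of the cell_red alone. Leave any purple look-alike of the bottle_green alone.

How it is judged:
By the outcome, as a careful person would: the job done as asked, in the order asked, and still so for the second after the job is handed in, with the robot touching nothing.
It also fails if it takes over 120 s, if anything falls off the work surface, if the arm or the gripper's body presses on something with over 40 N, if the wrist force passes 120 N, or if a joint passes its speed limit or range.

### The arm

A 6-joint arm with a two-finger parallel gripper is mounted at the origin on a cart in front of the work surface, level with it; the furniture and walls round the work are solid. World frame = base frame: x ahead of the robot, y to its left, z up, the work surface at z = 0. Lengths are in m, angles in rad, forces in N, time in s.
With the tool pointing down it reaches from about 0.25 to 0.85 m from the base axis. Payload 12.5 kg.
Tool frame: the origin (TCP) lies midway between the tips of the shut fingers; the grasp point (between the pads) lies 19 mm behind it (r.grip_depth is the distance from the TCP to the grasp point, in m); z points along the fingers, y is the line along which they close (so a half turn about z gives the same grasp; the last joint's range is limited). The gripper opens to 93 mm and grips with 3 to 60 N. Pads are 15 mm wide; open, the fingers measure 128 mm over their backs; the gripper's body (75 mm by 188 mm) begins 65 mm behind the grasp point.
Start: joints at [-1.217, 0.351, 1.652, -0, 1.139, -0.085], TCP at [0.234, -0.498, 0.219] pointing down, gripper open.
Joint ranges: [-2.75, 2.75], [-0.79, 2.1], [0.01, 2.65], [-1.57, 4.71], [0.07, 3.14], [-2.87, 2.87]. Speed limits (rad/s): [2.22, 2.22, 2.79, 3.14, 3.14, 3.14].

### API

Orientations are given as a rotation vector (axis times angle).
In Python, from plant import monitor, cams, ticket, r gives the robot as it stands.
- The arm moves only by the tool drive_tool, never from a script. Its arguments are lists of equal length, an entry for each row: "slide": the shift along the tool's x, y, z in mm, a list of three; "dr": the turn, a rotation vector about the tool's x, y, z in rad, a list of three; "claw": the opening, from -1 (shut) to 1 (fully open). In form: {"slide": [[tx, ty, tz], ...], "dr": [[ax, ay, az], ...], "claw": [claw, ...]}. A call has exactly 10 rows; each row is the pose to reach, as a shift and turn from the pose commanded when the call began, along the tool's axes at that moment; what a row does not reach only later rows make up. A row lasts 1/10 s, in which the tool goes at most 50 mm and 8.59 degrees, less where a joint would pass 70% of its speed; a pose out of reach is approached as far as the arm can. A call with a gripper value outside its range is refused whole. The fingers move at their own pace and stop on an object; "newtons" is the grip in N (left out, the last holds). Time passes only in rows, so rows that repeat a pose let the fingers close, or fill a call up. It gives the time, the measured TCP pose, the force, the opening and the grip force at its end, in the units of the state.
- monitor.read_state(): the state, without advancing time (a new reading comes with each control period).
- cams.grab_frame(name): name is "side" or "top" or "wrist"; returns a dict with "frame" (400x640x3 uint8, red, green, blue), "fx", "fy", "cx", "cy" (pixels), "R" (3x3) and "t" (3): a world point X has camera coordinates R X + t. Camera axes: x right, y down, z forward; pixel columns grow to the right and rows downward; lengths in m; the calibration is good to about 2 mm. A picture is of the moment at which its call begins. There is no depth.
- ticket.close_job(): hands the job in; it is judged then, once.
Trained networks look in the newest picture that a camera, given by its name, has taken for a name from the list of things; names that differ only in an ending like _2 or _b are one class to them, and where a whole thing is asked for, a point or a joint stands for the part that bears it (a point fixed in the world has none). Each returns a list of dicts, best first, with "confidence" (0 to 1); they miss things now and then, are a little off and sometimes report something else, mostly with a low value. They report only what shows in the picture. A call takes as long as a camera call. They do not tell look-alikes from the thing itself.
- cams.regions_of(camera, thing): "region" (400x640 bool, what is visible of it) and "box" ([left, top, right, bottom] in pixels, round what is visible of it).
The state is a dict: "time": time; "joints": joint angles; "joint_velocities": joint speeds; "effort": joint torques, N m; "tcp_pos": TCP position; "orientation": TCP orientation; "force": force on the tool from outside, world axes, zero at the start; "torque": the same for the moment, N m; "opening": finger opening in m; "grip_force": force on a finger pad.
Only numpy, scipy, OpenCV 4.12 (cv2) and the standard library are available. Lean on these libraries where they do the work, as an engineer would, in place of code of your own. Each camera call takes 0.05 s, during which the arm holds its last target. There are 200 camera calls.

## Working session

There is one attempt and no reset: what is moved stays moved. The work goes in short steps, Python scripts to look and compute and a tool call to move; the robot and the scene stay as the last step left them, time stands still between calls to the robot, and variables do not carry over. Pictures are saved under pics/ and viewed, at most 14 in all, crops included, and the job is handed in when it is done.

Besides the shell and the picture viewer there is one more tool, called after "Request:" as name(argument=value, ...) on one line, values as JSON. drive_tool: Moves the arm, as the interface text tells. Its arguments: {"type":"object","properties":{"slide":{"type":"array","items":{"type":"array","items":{"type":"number"}}},"dr":{"type":"array","items":{"type":"array","items":{"type":"number"}}},"claw":{"type":"array","items":{"type":"number"}},"newtons":{"type":"number"}},"required":["slide","dr","claw"]}

```bash
mkdir -p pics; ls; cat > h.py <<'E'
from plant import monitor, cams, ticket, r
import numpy as np, cv2
def save(f,n): cv2.imwrite('pics/'+n,f['frame'][:,:,::-1])
def ray(f,u,v,z):
    R=np.array(f['R']);t=np.array(f['t']);c=-R.T@t
    d=R.T@np.array([(u-f['cx'])/f['fx'],(v-f['cy'])/f['fy'],1]);return c+d*(z-c[2])/d[2]
def proj(f,X):
    p=np.array(f['R'])@np.array(X)+np.array(f['t']);return f['fx']*p[0]/p[2]+f['cx'],f['fy']*p[1]/p[2]+f['cy']
E
python3 - <<'E'
from h import *
print(monitor.read_state())
for c in ['top','side']:
    f=cams.grab_frame(c);save(f,c+'0.png');print(c,'cam at',-np.array(f['R']).T@np.array(f['t']),f['fx'])
    for n in ['bottle_brown','bottle_blue','bottle_green','bottle_red','cell_red','carrier','label_roll']:
        for d in cams.regions_of(c,n):
            b=d['box'];m=np.argwhere(d['region']).mean(0)[::-1]
            print(c,n,round(d['confidence'],2),np.round(b),m.round(1),ray(f,*m,0.02).round(3))
E
```

```text
pics
{'time': 0.0, 'joints': array([-1.21661916e+00,  3.51272385e-01,  1.65242279e+00, -2.48021569e-06,
        1.13910341e+00, -8.46119863e-02]), 'joint_velocities': array([-4.25715615e-04,  1.41252844e-03,  5.99383877e-04,  1.48583035e-03,
        6.92553824e-05,  8.95575295e-04]), 'effort': array([ 2.29991587e-03, -4.97307658e+01, -2.85252768e+01,  6.99264673e-02,
        2.57281750e-02, -9.94056336e-05]), 'tcp_pos': array([ 0.23355976, -0.49756205,  0.21808213]), 'orientation': array([-3.06512035e+00, -6.83473891e-01,  2.57949094e-04]), 'force': array([ 0.81255689,  1.08640944, -0.9493329 ]), 'torque': array([-0.02736816, -0.06768503, -0.01550709]), 'grip_force': 0.0, 'opening': 0.09270966722577505}
top cam at [ 0.46305644 -0.00356596  1.3960231 ] 495.2205774617513
top bottle_brown 0.84 [243. 211. 263. 230.] [254.2 218.9] [0.501 0.187 0.02 ]
top bottle_blue 0.83 [221. 206. 243. 227.] [232.1 213.4] [0.517 0.248 0.02 ]
top bottle_green 0.75 [273. 220. 291. 234.] [280.3 225.1] [0.483 0.114 0.02 ]
top bottle_green 0.68 [261. 159. 280. 179.] [272.2 168. ] [0.643 0.136 0.02 ]
top bottl
[... 505 characters left out ...]
813
side bottle_brown 0.89 [330. 221. 346. 257.] [337.5 239.2] [0.503 0.137 0.02 ]
side bottle_blue 0.6 [319. 241. 337. 275.] [327.7 255.6] [0.52  0.211 0.02 ]
side bottle_green 0.86 [337. 214. 357. 244.] [347.2 225.1] [0.484 0.065 0.02 ]
side bottle_green 0.76 [279. 216. 300. 243.] [288.2 228. ] [0.649 0.108 0.02 ]
side bottle_red 0.6 [308. 257. 327. 295.] [317.9 276. ] [0.532 0.292 0.02 ]
side cell_red 0.86 [296. 276. 336. 301.] [316.5 288.1] [0.529 0.334 0.02 ]
side cell_red 0.56 [250. 252. 290. 278.] [269.3 265.5] [0.659 0.274 0.02 ]
side carrier 0.92 [333. 159. 367. 206.] [348.  181.9] [ 0.508 -0.193  0.02 ]
side label_roll 0.59 [333. 207. 354. 223.] [339.6 210.4] [ 0.515 -0.008  0.02 ]
```

```bash
python3 - <<'E'
from h import *
a=cv2.imread('pics/top0.png');cv2.imwrite('pics/top0c.png',cv2.resize(a[130:260,180:480],(800,347),interpolation=cv2.INTER_CUBIC))
a=cv2.imread('pics/side0.png');cv2.imwrite('pics/side0c.png',cv2.resize(a[140:320,220:440],(733,600),interpolation=cv2.INTER_CUBIC))
f=cams.grab_frame('top');g=cams.grab_frame('side')
def rect(n,z,k=0):
    d=cams.regions_of('top',n)[k]
    c=cv2.findContours(d['region'].astype('uint8'),0,1)[0];c=max(c,key=cv2.contourArea).reshape(-1,2)
    w=np.array([ray(f,*p,z)[:2] for p in c]).astype('float32')
    (x,y),s,a=cv2.minAreaRect(w);print(n,np.round([x,y],4),np.round(s,4),a)
f=cams.grab_frame('top')
for n,z in [('carrier',.018),('cell_red',.019),('cell_brown',.019),('cell_blue',.019),('cell_green',.019),('label_roll',.032)]:
    for k in range(len(cams.regions_of('top',n))): rect(n,z,k)
T={c:(cams.grab_frame(c),{n:cams.regions_of(c,n) for n in ['bottle_brown','bottle_blue','bottle_green','bottle_red']}) for c in ['top','side']}
H=dict(brown=(.026,.09,.055,.016),blue=(.0225,.08,.063,.014),green=(.021,.071,.071,.021),red=(.021,.088,.049,.012))
from scipy.optimize import least_squares
for n,(rad,h,hb,rc) in H.items():
    th=np.linspace(0,6.28,24,endpoint=False)
    P=np.array([[rr*np.cos(t),rr*np.sin(t),z] for rr,z in [(rad,0.007),(rad,hb+.007),(rc,h+.007)] for t in th])
    def box(f,xy):
        uv=np.array([proj(f,p+[xy[0],xy[1],0]) for p in P]);return np.r_[uv.min(0),uv.max(0)]
    B={c:T[c][1]['bottle_'+n][0]['box'] for c in T if T[c][1]['bottle_'+n]}
    for cs in (['top'],['side'],['top','side']):
        cs=[c for c in cs if c in B]
        if not cs: continue
        s=least_squares(lambda q:np.concatenate([(box(T[c][0],q)+[.5,.5,-.5,-.5][0]*0-B[c]) for c in cs]),[.51,.2],loss='soft_l1')
        print(n,cs,s.x.round(4),s.fun.round(1))
E
```

```text
carrier [ 0.5104 -0.2236] [0.0826 0.322 ] 13.09931468963623
cell_red [0.5296 0.3213] [0.0789 0.0727] 79.36890411376953
cell_red [0.6585 0.2611] [0.0756 0.0704] 75.18822479248047
cell_brown [0.5005 0.1795] [0.0724 0.0752] 78.53307342529297
cell_blue [0.5146 0.2495] [0.0763 0.0723] 77.58747100830078
cell_green [0.4867 0.1106] [0.0712 0.0703] 79.06510162353516
label_roll [0.5065 0.0006] [0.0606 0.0606] 89.35653686523438
label_roll [0.4874 0.1096] [0.0677 0.0673] 78.9061279296875
brown ['top'] [0.4983 0.1817] [-2.  -0.9  2.5  1. ]
brown ['side'] [0.4969 0.1808] [-0.3 -0.9  0.3  0.7]
brown ['top', 'side'] [0.4973 0.1809] [-1.7 -0.6  2.8  1.3 -0.4 -0.9  0.1  0.7]
blue ['top'] [0.513  0.2406] [ 0.3  1.4 -0.3 -1.6]
blue ['side'] [0.5153 0.2474] [-0.3 -3.2  0.3  1.6]
blue ['top', 'side'] [0.5155 0.2418] [-0.1  0.5 -0.7 -2.5  0.  -4.6  0.5  0.1]
green ['top'] [0.4775 0.1145] [-0.1  0.2  0.1 -0.2]
green ['side'] [0.6377 0.1425] [ 1.2  4.3 -1.3 -1.5]
green ['top', 'side'] [0.4919 0.1148] [-0.2 -5.2 -0.  -5.5 55.5  3.7 52.9 -2.3]
red ['top'] [ 0.5394 -0.3561] [ 97.    4.   -2.6 -30.8]
red ['side'] [0.5275 0.3225] [ 1.7 -1.4 -1.7  1.3]
red ['top', 'side'] [ 0.5552 -0.085 ] [-1.000e-01 -7.000e-01 -1.041e+02 -3.530e+01  1.640e+01 -8.400e+01
  8.300e+00 -9.070e+01]
```

View pics/top0c.png

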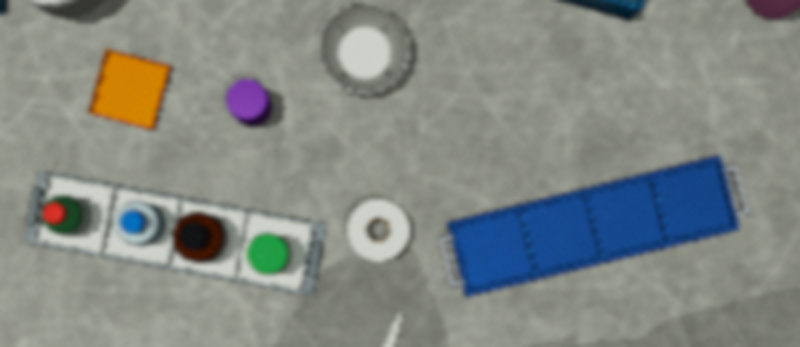

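View pics/side0c.png

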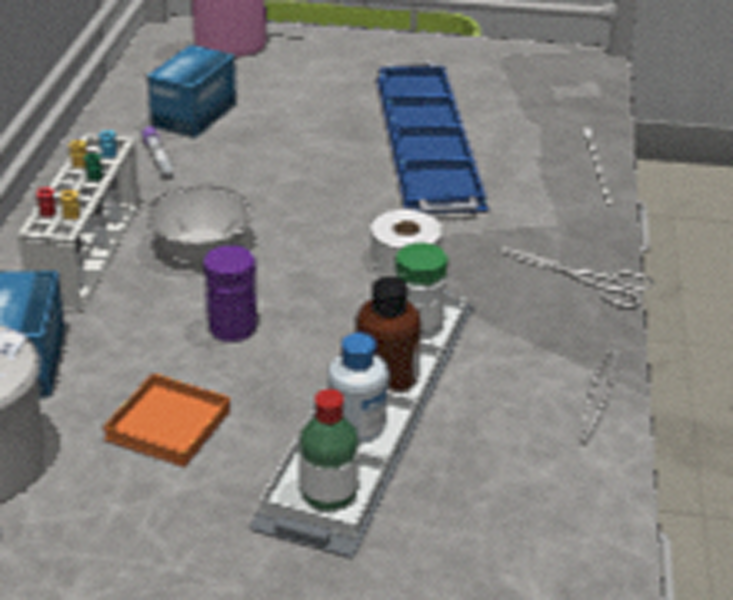

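The top view shows the white rack at left with red, blue, brown and green bottles from left to right. The label roll is at crop (378,229) and the carrier at right, crop (455–740, 160–290). The orange cell and the purple jar are decoys. Next I'll pin down the bottle centres by cap colour and set up a move helper.

```bash
cat >> h.py <<'E'
W={'green':(.4863,-.1199),'brown':(.5024,-.1890),'blue':(.5184,-.2582),'red':(.5345,-.3273)}
def plan(*wps):
    "wps: (x,y,z,yaw of tool y in deg); prints slide mm and dr about tool z from the measured pose"
    s=monitor.read_state();R=cv2.Rodrigues(np.array(s['orientation']))[0]
    yaw=np.degrees(np.arctan2(R[1,1],R[0,1]))
    print('t',round(s['time'],2),'tcp',s['tcp_pos'].round(4),'yaw',yaw.round(2),'tilt',R[:,2].round(4),'open',round(s['opening'],4),'grip',round(s['grip_force'],1),'F',s['force'].round(1),'q',s['joints'].round(2))
    for x,y,z,a in wps:
        print((R.T@(np.array([x,y,z])-s['tcp_pos'])*1000).round(1), 'dz',round(float(np.radians(yaw-a)),3))
E
python3 - <<'E'
from h import *
f=cams.grab_frame('top');g=cams.grab_frame('side')
hsv=lambda F:cv2.cvtColor(F['frame'],cv2.COLOR_RGB2HSV)
lim={'red':((0,150,90),(6,255,255),.095),'blue':((100,130,90),(115,255,255),.087),'green':((55,130,60),(75,255,255),.078),'brown':((0,0,0),(180,255,32),.097)}
C={'red':(.5296,.3213),'blue':(.5146,.2495),'brown':(.5005,.1795),'green':(.4867,.1106)}
for n,(a,b,z) in lim.items():
  out=[n]
  for F in (f,g):
    u,v=proj(F,(*C[n],z-.01));m=cv2.inRange(hsv(F),a,b);k=np.zeros_like(m);cv2.circle(k,(int(u),int(v)),15,255,-1);m&=k
    nn,l,st,ce=cv2.connectedComponentsWithStats(m)
    if nn<2: out.append('none');continue
    i=1+st[1:,4].argmax();out+= [st[i,4],ce[i].round(1),ray(F,*ce[i],z if F is f else z-.006)[:2].round(4)]
  print(*out)
plan((.5296,.3213,.18,-11.5))
E
```

```text
red 52 [199.6 209.4] [0.5254 0.3207] 43 [318.3 259.9] [0.5278 0.3139]
blue 59 [229.3 212.7] [0.5162 0.2436] 65 [327.3 243.8] [0.5175 0.2406]
green 165 [280.3 224.6] [0.4832 0.1091] 94 [346.2 218. ] [0.4846 0.1067]
brown 83 [252.8 218.1] [0.5009 0.1797] 53 [336.5 230.7] [0.5006 0.1964]
t 2.25 tcp [ 0.2337 -0.4979  0.2186] yaw -64.86 tilt [ 0.  0. -1.] open 0.093 grip 0.0 F [ 0.4 -1.2 -0.5] q [-1.22  0.35  1.65  0.    1.14 -0.08]
[ 615.9 -615.9   38.6] dz -0.931
```

Request:
drive_tool(slide=[[30,-30,2],[60,-60,4],[90,-90,6],[120,-120,8],[150,-150,10],[180,-180,12],[210,-210,14],[240,-240,16],[270,-270,18],[300,-300,20]], dr=[[0,0,-0.093],[0,0,-0.186],[0,0,-0.279],[0,0,-0.372],[0,0,-0.465],[0,0,-0.558],[0,0,-0.651],[0,0,-0.744],[0,0,-0.837],[0,0,-0.931]], claw=[1,1,1,1,1,1,1,1,1,1], newtons=15)

```text
time: 3.25
tcp_pos: [0.3782, -0.0972, 0.1988]
orientation: [2.429, 1.991, 0.001]
force: [-0.6, -0.4, 0.1]
opening: 0.0931
grip_force: 0.0
```

```bash
python3 -c "
from h import *
plan((.527,.3205,.18,-11.5),(.527,.3205,.027,-11.5))"
```

```text
t 3.25 tcp [ 0.3782 -0.0972  0.1988] yaw -11.31 tilt [ 8.e-04 -3.e-04 -1.e+00] open 0.0931 grip 0.0 F [-0.6 -0.4  0.1] q [-0.37  0.08  2.05 -0.    1.01 -0.17]
[438.8  64.   18.8] dz 0.003
[438.8  63.9 171.8] dz 0.003
```

Request:
drive_tool(slide=[[45,7,2],[92,13,4],[140,20,6],[188,27,8],[236,34,10],[284,41,12],[330,48,14],[375,55,16],[415,61,18],[439,64,19]], dr=[[0,0,0],[0,0,0],[0,0,0],[0,0,0],[0,0,0],[0,0,0],[0,0,0],[0,0,0],[0,0,0],[0,0,0]], claw=[1,1,1,1,1,1,1,1,1,1])

```text
time: 4.25
tcp_pos: [0.5285, 0.3212, 0.1792]
orientation: [-2.432, -1.989, -0.0]
force: [-0.2, 0.0, 1.2]
opening: 0.093
grip_force: 0.0
```

```bash
python3 -c "
from h import *
f=cams.grab_frame('wrist');save(f,'w1.png')
for p in [(.527,.3205,.095),(.517,.243,.087),(.5,.18,.097)]: print(proj(f,p))
plan((.527,.3205,.027,-11.5))"
```

```text
(np.float64(323.6143210411094), np.float64(202.06555528991467))
(np.float64(329.26445365461944), np.float64(274.4072048128142))
(np.float64(325.16800362858436), np.float64(336.1904020599447))
t 4.3 tcp [0.5289 0.323  0.179 ] yaw -11.4 tilt [ 4.0e-04  1.1e-03 -1.0e+00] open 0.0928 grip 0.0 F [-3.2  0.  -1.1] q [0.47 0.52 1.5  0.   1.12 0.67]
[ -3.   -1.4 152. ] dz 0.002
```

View pics/w1.png

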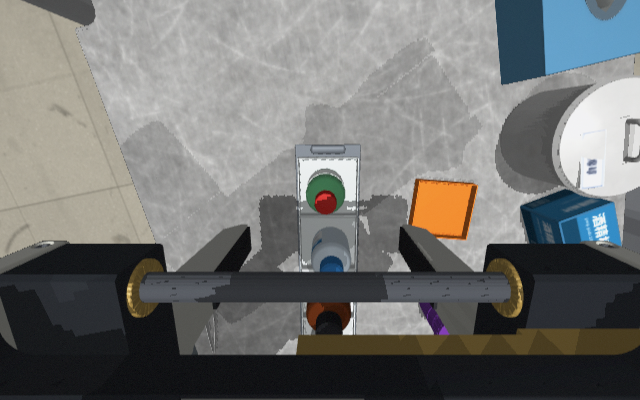

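The red cap sits at (325,202), against a predicted (324,202), so the measurement holds. Descending.

Request:
drive_tool(slide=[[-2,-1,20],[-3,-1,50],[-3,-1,80],[-3,-1,110],[-3,-1,135],[-3,-1,152],[-3,-1,152],[-3,-1,152],[-3,-1,152],[-3,-1,152]], dr=[[0,0,0],[0,0,0],[0,0,0],[0,0,0],[0,0,0],[0,0,0],[0,0,0],[0,0,0],[0,0,0],[0,0,0]], claw=[1,1,1,1,1,1,1,0,-0.5,-1])

```text
time: 5.3
tcp_pos: [0.5272, 0.3161, 0.0289]
orientation: [2.433, 1.987, 0.003]
force: [-0.1, -0.1, 0.2]
opening: 0.0735
grip_force: 0.0
```

Request:
drive_tool(slide=[[0,0,0],[0,0,0],[0,0,0],[0,0,0],[0,0,0],[0,0,-5],[0,0,-20],[0,0,-50],[0,0,-85],[0,0,-118]], dr=[[0,0,0],[0,0,0],[0,0,0],[0,0,0],[0,0,0],[0,0,0],[0,0,0],[0,0,0],[0,0,0],[0,0,0]], claw=[-1,-1,-1,-1,-1,-1,-1,-1,-1,-1])

```text
time: 6.3
tcp_pos: [0.5266, 0.3158, 0.1483]
orientation: [2.433, 1.987, 0.001]
force: [-0.0, 0.2, -1.0]
opening: 0.0418
grip_force: 15.0
```

```bash
python3 -c "
from h import *
f=cams.grab_frame('side');save(f,'s1.png');cv2.imwrite('pics/s1c.png',cv2.resize(f['frame'][140:320,220:440,::-1],(733,600)))
plan((*W['red'],.147,13.1),(*W['red'],.027,13.1))"
```

```text
t 6.35 tcp [0.5288 0.317  0.1539] yaw -11.51 tilt [ 0.0076  0.0039 -1.    ] open 0.0418 grip 15.0 F [2.3 0.7 4.8] q [0.46 0.53 1.54 0.   1.06 0.67]
[-630.2  134.2    4.5] dz -0.43
[-630.9  133.3  124.5] dz -0.43
```

View pics/s1c.png

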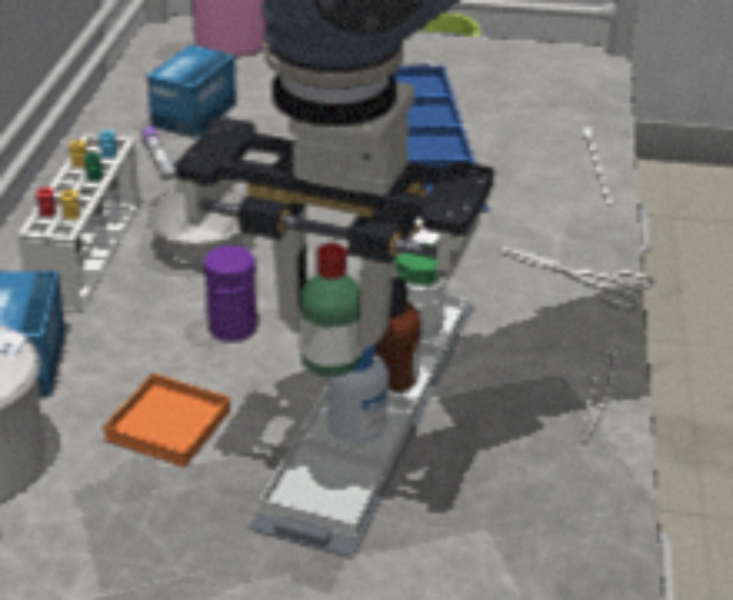

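Red is gripped (opening 41.8 mm) and lifted upright. I'll track the commanded pose from here, because readings taken mid-motion lag or overshoot.

```bash
cat >> h.py <<'E'
import json,os
from scipy.spatial.transform import Rotation as Ro
def cmd(moves=()):
    "commanded pose, kept in cmd.json; moves = final rows (slide mm, dz) of calls made since"
    c=json.load(open('cmd.json'));p=np.array(c['p']);R=Ro.from_rotvec(c['o'])
    for s,dz in moves: p=p+R.apply(np.array(s)/1000);R=R*Ro.from_rotvec([0,0,dz])
    json.dump({'p':p.tolist(),'o':R.as_rotvec().tolist()},open('cmd.json','w'));return p,R
def go(moves,*wps):
    p,R=cmd(moves);R=R.as_matrix();yaw=np.degrees(np.arctan2(R[1,1],R[0,1]))
    s=monitor.read_state();print('t',round(s['time'],2),'cmd',p.round(4),'tcp',s['tcp_pos'].round(4),'yaw',yaw.round(2),'open',round(s['opening'],4),'grip',round(s['grip_force'],1),'F',s['force'].round(1))
    for x,y,z,a in wps: print((R.T@(np.array([x,y,z])-p)*1000).round(1),'dz',round(float(np.radians(yaw-a)),3))
E
python3 -c "
from h import *
json.dump({'p':[.2337,-.4979,.2187],'o':[-3.06512035e+00, -6.83473891e-01,2.6e-4]},open('cmd.json','w'))
go([((300,-300,20),-.931),((439,64,19),0),((-3,-1,152),0),((0,0,-118),0)],(.5345,-.330,.147,13.1))"
```

```text
t 6.35 cmd [0.5266 0.3159 0.1465] tcp [0.5288 0.317  0.1539] yaw -11.52 open 0.0418 grip 15.0 F [2.3 0.7 4.8]
[-631.3  136.7   -1.2] dz -0.43
```

Request:
drive_tool(slide=[[-10,2,0],[-35,7,0],[-70,15,0],[-107,23,0],[-144,31,0],[-181,39,0],[-218,47,0],[-255,55,0],[-292,63,0],[-330,71,0]], dr=[[0,0,-0.02],[0,0,-0.06],[0,0,-0.1],[0,0,-0.15],[0,0,-0.2],[0,0,-0.25],[0,0,-0.3],[0,0,-0.35],[0,0,-0.4],[0,0,-0.43]], claw=[-1,-1,-1,-1,-1,-1,-1,-1,-1,-1])

```text
time: 7.35
tcp_pos: [0.5303, -0.0232, 0.1467]
orientation: [1.95, 2.462, 0.001]
force: [0.3, 0.0, -1.6]
opening: 0.0417
grip_force: 15.0
```

Request:
drive_tool(slide=[[-37,-8,0],[-74,-16,0],[-111,-24,0],[-148,-32,0],[-185,-40,0],[-222,-48,0],[-255,-56,0],[-280,-61,0],[-295,-65,0],[-301,-66,0]], dr=[[0,0,0],[0,0,0],[0,0,0],[0,0,0],[0,0,0],[0,0,0],[0,0,0],[0,0,0],[0,0,0],[0,0,0]], claw=[-1,-1,-1,-1,-1,-1,-1,-1,-1,-1])

```text
time: 8.35
tcp_pos: [0.5342, -0.3308, 0.1461]
orientation: [1.954, 2.459, 0.0]
force: [0.1, -0.0, -1.5]
opening: 0.0415
grip_force: 15.0
```

```bash
python3 -c "
from h import *
go([((-330,71,0),-.43),((-301,-66,0),0)],(.5345,-.330,.028,13.1))
f=cams.grab_frame('wrist');save(f,'w2.png')"
```

```text
t 8.35 cmd [ 0.5343 -0.3298  0.1458] tcp [ 0.5342 -0.3308  0.1461] yaw 13.12 open 0.0415 grip 15.0 F [ 0.1 -0.  -1.5]
[ -0.4   0.2 117.8] dz 0.0
```

View pics/w2.png

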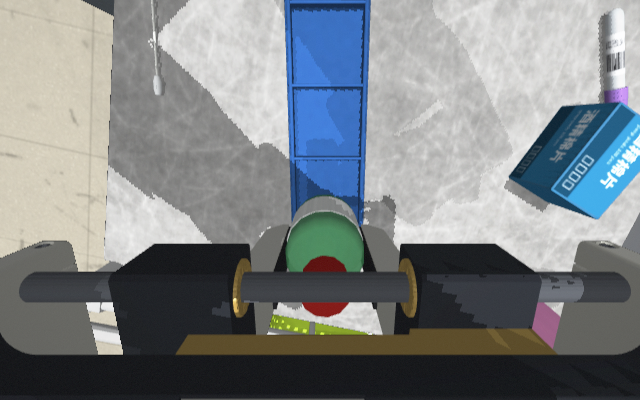

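The wrist view shows the bottle upright between the fingers, in line with the carrier row (wells at columns 290–368). Lowering.

Request:
drive_tool(slide=[[0,0,20],[0,0,50],[0,0,80],[0,0,100],[0,0,110],[0,0,114],[0,0,116],[0,0,118],[0,0,118],[0,0,118]], dr=[[0,0,0],[0,0,0],[0,0,0],[0,0,0],[0,0,0],[0,0,0],[0,0,0],[0,0,0],[0,0,0],[0,0,0]], claw=[-1,-1,-1,-1,-1,-1,-1,-1,-1,-1])

```text
time: 9.4
tcp_pos: [0.5346, -0.33, 0.0283]
orientation: [1.953, 2.46, 0.0]
force: [-0.2, -0.5, -0.8]
opening: 0.0413
grip_force: 15.0
```

Request:
drive_tool(slide=[[0,0,0],[0,0,0],[0,0,0],[0,0,0],[0,0,-10],[0,0,-30],[0,0,-60],[0,0,-95],[0,0,-130],[0,0,-155]], dr=[[0,0,0],[0,0,0],[0,0,0],[0,0,0],[0,0,0],[0,0,0],[0,0,0],[0,0,0],[0,0,0],[0,0,0]], claw=[0,0.5,0.8,0.8,0.8,0.8,0.8,0.8,0.8,0.8])

```text
time: 10.4
tcp_pos: [0.5347, -0.3301, 0.186]
orientation: [1.951, 2.459, 0.0]
force: [0.6, -0.3, 0.5]
opening: 0.0836
grip_force: 0.0
```

```bash
python3 -c "
from h import *
go([((0,0,118),0),((0,0,-155),0)],(.517,.243,.183,-11.5))
f=cams.grab_frame('wrist');save(f,'w3.png')
for d in cams.regions_of('wrist','bottle_red'): print(d['box'],d['confidence'])
for p in [(.5345,-.3273,.094)]: print(proj(f,p))"
```

```text
t 10.4 cmd [ 0.5343 -0.3298  0.1828] tcp [ 0.5347 -0.3301  0.186 ] yaw 13.12 open 0.0836 grip 0.0 F [ 0.6 -0.3  0.5]
[5.618e+02 1.132e+02 4.000e-01] dz 0.43
[302.5, 163.9, 346.6, 205.5] 0.82
(np.float64(325.5725406220538), np.float64(195.99383113655878))
```

View pics/w3.png

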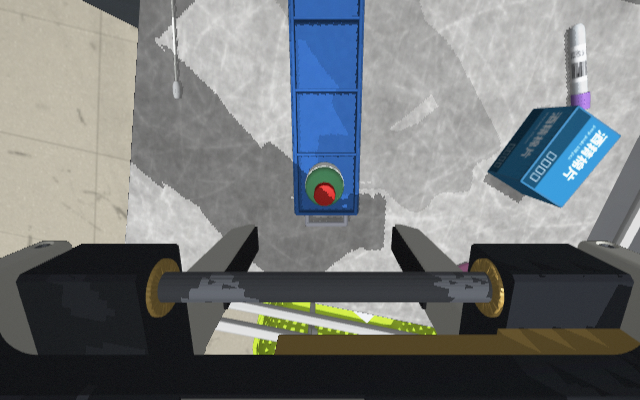

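Red stands upright and centred in the far-right well (cap at (325,194)). Next is blue.

Request:
drive_tool(slide=[[10,2,0],[35,7,0],[66,13,0],[98,20,0],[130,26,0],[162,32,0],[194,39,0],[226,45,0],[258,52,0],[290,58,0]], dr=[[0,0,0.02],[0,0,0.06],[0,0,0.1],[0,0,0.15],[0,0,0.2],[0,0,0.25],[0,0,0.3],[0,0,0.35],[0,0,0.4],[0,0,0.43]], claw=[1,1,1,1,1,1,1,1,1,1])

```text
time: 11.5
tcp_pos: [0.5244, -0.0329, 0.1822]
orientation: [-2.435, -1.985, 0.001]
force: [0.5, 0.5, 0.3]
opening: 0.0932
grip_force: 0.0
```

Request:
drive_tool(slide=[[34,-8,0],[70,-16,0],[106,-25,0],[142,-33,0],[178,-41,0],[210,-49,0],[238,-55,0],[258,-60,0],[267,-62,0],[270,-63,0]], dr=[[0,0,0],[0,0,0],[0,0,0],[0,0,0],[0,0,0],[0,0,0],[0,0,0],[0,0,0],[0,0,0],[0,0,0]], claw=[1,1,1,1,1,1,1,1,1,1])

```text
time: 12.5
tcp_pos: [0.5168, 0.2432, 0.1822]
orientation: [-2.432, -1.988, 0.001]
force: [0.5, -0.3, 0.7]
opening: 0.0928
grip_force: 0.0
```

```bash
python3 -c "
from h import *
go([((290,58,0),.43),((270,-63,0),0)],(.517,.243,.03,-11.5))
f=cams.grab_frame('wrist');save(f,'w4.png')
for p in [(.517,.243,.087),(.5,.18,.097)]: print(proj(f,p))"
```

```text
t 12.5 cmd [0.5172 0.2429 0.1834] tcp [0.5168 0.2432 0.1822] yaw -11.52 open 0.0928 grip 0.0 F [ 0.5 -0.3  0.7]
[-1.000e-01 -1.000e-01  1.534e+02] dz -0.0
(np.float64(325.35538619275474), np.float64(198.11636815083497))
(np.float64(321.1341898496353), np.float64(265.45015922846676))
```

View pics/w4.png

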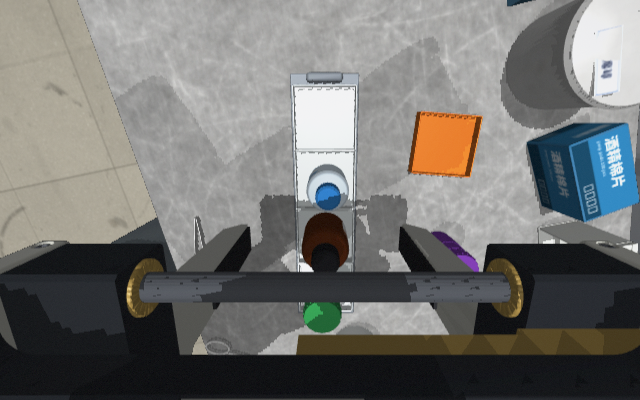

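Blue's cap is at (328,196), against a predicted (325,198). Grasping.

Request:
drive_tool(slide=[[0,0,20],[0,0,50],[0,0,85],[0,0,115],[0,0,138],[0,0,153],[0,0,153],[0,0,153],[0,0,153],[0,0,153]], dr=[[0,0,0],[0,0,0],[0,0,0],[0,0,0],[0,0,0],[0,0,0],[0,0,0],[0,0,0],[0,0,0],[0,0,0]], claw=[1,1,1,1,1,1,1,0,-0.5,-1])

```text
time: 13.55
tcp_pos: [0.5178, 0.2431, 0.0307]
orientation: [2.433, 1.987, 0.003]
force: [-0.5, 0.1, 0.2]
opening: 0.0736
grip_force: 0.0
```

Request:
drive_tool(slide=[[0,0,0],[0,0,0],[0,0,0],[0,0,0],[0,0,0],[0,0,-5],[0,0,-20],[0,0,-50],[0,0,-85],[0,0,-118]], dr=[[0,0,0],[0,0,0],[0,0,0],[0,0,0],[0,0,0],[0,0,0],[0,0,0],[0,0,0],[0,0,0],[0,0,0]], claw=[-1,-1,-1,-1,-1,-1,-1,-1,-1,-1])

```text
time: 14.55
tcp_pos: [0.517, 0.2429, 0.1501]
orientation: [2.433, 1.987, 0.001]
force: [0.2, -0.5, -1.1]
opening: 0.0446
grip_force: 15.0
```

```bash
python3 -c "
from h import *
go([((0,0,153),0),((0,0,-118),0)],(*W['blue'],.1484,13.1))"
```

```text
t 14.55 cmd [0.5171 0.2429 0.1484] tcp [0.517  0.2429 0.1501] yaw -11.52 open 0.0446 grip 15.0 F [ 0.2 -0.5 -1.1]
[-490.8  101.3   -0.5] dz -0.43
```

Request:
drive_tool(slide=[[-8,2,0],[-30,6,0],[-58,12,0],[-87,18,0],[-116,24,0],[-145,30,0],[-174,36,0],[-203,42,0],[-232,48,0],[-260,54,0]], dr=[[0,0,-0.02],[0,0,-0.06],[0,0,-0.1],[0,0,-0.15],[0,0,-0.2],[0,0,-0.25],[0,0,-0.3],[0,0,-0.35],[0,0,-0.4],[0,0,-0.43]], claw=[-1,-1,-1,-1,-1,-1,-1,-1,-1,-1])

```text
time: 15.55
tcp_pos: [0.5181, -0.0239, 0.1488]
orientation: [1.95, 2.462, 0.001]
force: [-0.5, -0.1, -1.4]
opening: 0.0448
grip_force: 15.0
```

Request:
drive_tool(slide=[[-29,-7,0],[-58,-13,0],[-87,-20,0],[-116,-27,0],[-145,-34,0],[-174,-40,0],[-200,-46,0],[-218,-51,0],[-227,-53,0],[-230,-53,0]], dr=[[0,0,0],[0,0,0],[0,0,0],[0,0,0],[0,0,0],[0,0,0],[0,0,0],[0,0,0],[0,0,0],[0,0,0]], claw=[-1,-1,-1,-1,-1,-1,-1,-1,-1,-1])

```text
time: 16.55
tcp_pos: [0.5187, -0.259, 0.1479]
orientation: [1.954, 2.46, 0.0]
force: [-0.3, -0.0, -1.0]
opening: 0.045
grip_force: 15.0
```

```bash
python3 -c "
from h import *
go([((-260,54,0),-.43),((-230,-53,0),0)],(*W['blue'],.0299,13.1))"
```

```text
t 16.55 cmd [ 0.5187 -0.2586  0.1479] tcp [ 0.5187 -0.259   0.1479] yaw 13.12 open 0.045 grip 15.0 F [-0.3 -0.  -1. ]
[  0.4  -0.2 118. ] dz 0.0
```

Request:
drive_tool(slide=[[0,0,20],[0,0,50],[0,0,80],[0,0,100],[0,0,110],[0,0,114],[0,0,116],[0,0,118],[0,0,118],[0,0,118]], dr=[[0,0,0],[0,0,0],[0,0,0],[0,0,0],[0,0,0],[0,0,0],[0,0,0],[0,0,0],[0,0,0],[0,0,0]], claw=[-1,-1,-1,-1,-1,-1,-1,-1,-1,-1])

```text
time: 17.55
tcp_pos: [0.519, -0.2588, 0.0302]
orientation: [1.953, 2.46, 0.0]
force: [-0.2, 0.1, -1.0]
opening: 0.045
grip_force: 15.0
```

Request:
drive_tool(slide=[[0,0,0],[0,0,0],[0,0,0],[0,0,0],[0,0,-10],[0,0,-30],[0,0,-60],[0,0,-95],[0,0,-130],[0,0,-155]], dr=[[0,0,0],[0,0,0],[0,0,0],[0,0,0],[0,0,0],[0,0,0],[0,0,0],[0,0,0],[0,0,0],[0,0,0]], claw=[0,0.5,0.8,0.8,0.8,0.8,0.8,0.8,0.8,0.8])

```text
time: 18.55
tcp_pos: [0.5191, -0.2589, 0.1879]
orientation: [1.951, 2.459, 0.001]
force: [-0.4, -1.0, 1.2]
opening: 0.0838
grip_force: 0.0
```

```bash
python3 -c "
from h import *
go([((0,0,118),0),((0,0,-155),0)],(.5,.182,.185,-11.5))
f=cams.grab_frame('wrist');save(f,'w5.png')
print(proj(f,(*W['blue'],.086)))
for d in cams.regions_of('wrist','bottle_blue'): print(d['box'],d['confidence'])"
```

```text
t 18.55 cmd [ 0.5188 -0.2587  0.1849] tcp [ 0.5191 -0.2589  0.1879] yaw 13.12 open 0.0838 grip 0.0 F [-0.4 -1.   1.2]
[4.334e+02 8.180e+01 4.000e-01] dz 0.43
(np.float64(324.4905065281563), np.float64(195.438249024484))
[306.3, 163.9, 347.2, 208.6] 0.88
```

View pics/w5.png

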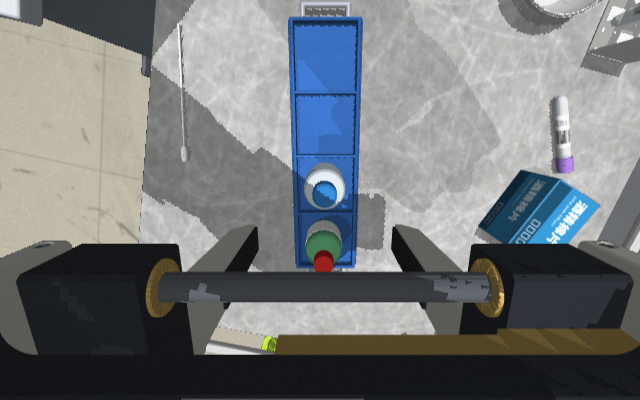

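Blue stands upright in its well (cap at (325,194)), beside red. Next is brown.

Request:
drive_tool(slide=[[6,1,0],[24,5,0],[48,9,0],[72,14,0],[96,18,0],[120,23,0],[145,28,0],[170,32,0],[195,37,0],[220,42,0]], dr=[[0,0,0.02],[0,0,0.06],[0,0,0.1],[0,0,0.15],[0,0,0.2],[0,0,0.25],[0,0,0.3],[0,0,0.35],[0,0,0.4],[0,0,0.43]], claw=[1,1,1,1,1,1,1,1,1,1])

```text
time: 19.65
tcp_pos: [0.5086, -0.0334, 0.1833]
orientation: [-2.434, -1.983, 0.003]
force: [0.7, 0.6, -0.4]
opening: 0.0931
grip_force: 0.0
```

Request:
drive_tool(slide=[[26,-6,0],[52,-13,0],[78,-20,0],[104,-26,0],[130,-33,0],[156,-39,0],[180,-45,0],[198,-50,0],[207,-52,0],[210,-52,0]], dr=[[0,0,0],[0,0,0],[0,0,0],[0,0,0],[0,0,0],[0,0,0],[0,0,0],[0,0,0],[0,0,0],[0,0,0]], claw=[1,1,1,1,1,1,1,1,1,1])

```text
time: 20.65
tcp_pos: [0.5, 0.1818, 0.1838]
orientation: [-2.432, -1.988, 0.002]
force: [0.6, 0.0, -0.4]
opening: 0.0929
grip_force: 0.0
```

```bash
python3 -c "
from h import *
go([((220,42,0),.43),((210,-52,0),0)],(.5,.182,.0285,-11.5))
f=cams.grab_frame('wrist');save(f,'w6.png')
for p in [(.5,.182,.097),(.484,.109,.078)]: print(proj(f,p))"
```

```text
t 20.65 cmd [0.5007 0.1813 0.1854] tcp [0.5    0.1818 0.1838] yaw -11.52 open 0.0929 grip 0.0 F [ 0.6  0.  -0.4]
[  0.4  -0.7 156.9] dz -0.0
(np.float64(325.18526480934133), np.float64(200.0072684443263))
(np.float64(324.07569937489427), np.float64(263.8982259574471))
```

View pics/w6.png

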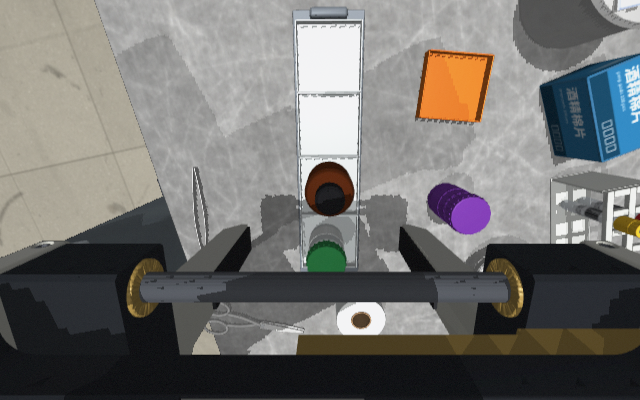

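Brown's cap is at (329,198), close to the prediction. Grasping.

Request:
drive_tool(slide=[[0,1,20],[1,2,50],[1,2,85],[1,2,115],[1,2,140],[1,2,157],[1,2,157],[1,2,157],[1,2,157],[1,2,157]], dr=[[0,0,0],[0,0,0],[0,0,0],[0,0,0],[0,0,0],[0,0,0],[0,0,0],[0,0,0],[0,0,0],[0,0,0]], claw=[1,1,1,1,1,1,1,0,-0.5,-1])

```text
time: 21.7
tcp_pos: [0.5034, 0.1819, 0.0286]
orientation: [2.433, 1.987, 0.002]
force: [0.6, 0.8, 0.0]
opening: 0.0736
grip_force: 0.0
```

Request:
drive_tool(slide=[[0,0,0],[0,0,0],[0,0,0],[0,0,0],[0,0,0],[0,0,-5],[0,0,-20],[0,0,-50],[0,0,-85],[0,0,-118]], dr=[[0,0,0],[0,0,0],[0,0,0],[0,0,0],[0,0,0],[0,0,0],[0,0,0],[0,0,0],[0,0,0],[0,0,0]], claw=[-1,-1,-1,-1,-1,-1,-1,-1,-1,-1])

```text
time: 22.7
tcp_pos: [0.5024, 0.1817, 0.1469]
orientation: [-2.433, -1.987, 0.001]
force: [0.1, -0.6, -1.2]
opening: 0.052
grip_force: 15.0
```

```bash
python3 -c "
from h import *
go([((1,2,157),0),((0,0,-118),0)],(*W['brown'],.1464,13.1))"
```

```text
t 22.7 cmd [0.5028 0.1819 0.1464] tcp [0.5024 0.1817 0.1469] yaw -11.52 open 0.052 grip 15.0 F [ 0.1 -0.6 -1.2]
[-363.5   73.6   -0.5] dz -0.43
```

Request:
drive_tool(slide=[[-6,1,0],[-22,4,0],[-42,8,0],[-63,13,0],[-84,17,0],[-105,21,0],[-126,25,0],[-147,29,0],[-168,34,0],[-190,38,0]], dr=[[0,0,-0.02],[0,0,-0.06],[0,0,-0.1],[0,0,-0.15],[0,0,-0.2],[0,0,-0.25],[0,0,-0.3],[0,0,-0.35],[0,0,-0.4],[0,0,-0.43]], claw=[-1,-1,-1,-1,-1,-1,-1,-1,-1,-1])

```text
time: 23.7
tcp_pos: [0.5019, -0.0127, 0.1456]
orientation: [-1.95, -2.462, 0.0]
force: [0.4, 0.3, -0.9]
opening: 0.0516
grip_force: 15.0
```

Request:
drive_tool(slide=[[-21,-5,0],[-42,-10,0],[-63,-15,0],[-84,-20,0],[-105,-25,0],[-126,-29,0],[-147,-34,0],[-163,-38,0],[-171,-40,0],[-173,-40,0]], dr=[[0,0,0],[0,0,0],[0,0,0],[0,0,0],[0,0,0],[0,0,0],[0,0,0],[0,0,0],[0,0,0],[0,0,0]], claw=[-1,-1,-1,-1,-1,-1,-1,-1,-1,-1])

```text
time: 24.7
tcp_pos: [0.5023, -0.1899, 0.1455]
orientation: [-1.954, -2.46, 0.0]
force: [-0.4, 0.4, -1.3]
opening: 0.0518
grip_force: 15.0
```

```bash
python3 -c "
from h import *
go([((-190,38,0),-.43),((-173,-40,0),0)],(*W['brown'],.0279,13.1))"
```

```text
t 24.7 cmd [ 0.5025 -0.1894  0.1459] tcp [ 0.5023 -0.1899  0.1455] yaw 13.12 open 0.0518 grip 15.0 F [-0.4  0.4 -1.3]
[3.00e-01 1.00e-01 1.18e+02] dz 0.0
```

Request:
drive_tool(slide=[[0,0,20],[0,0,50],[0,0,80],[0,0,100],[0,0,110],[0,0,114],[0,0,116],[0,0,118],[0,0,118],[0,0,118]], dr=[[0,0,0],[0,0,0],[0,0,0],[0,0,0],[0,0,0],[0,0,0],[0,0,0],[0,0,0],[0,0,0],[0,0,0]], claw=[-1,-1,-1,-1,-1,-1,-1,-1,-1,-1])

```text
time: 25.7
tcp_pos: [0.5027, -0.1896, 0.0282]
orientation: [1.953, 2.46, 0.0]
force: [0.2, -0.2, -1.5]
opening: 0.0519
grip_force: 15.0
```

Request:
drive_tool(slide=[[0,0,0],[0,0,0],[0,0,0],[0,0,0],[0,0,-10],[0,0,-30],[0,0,-60],[0,0,-95],[0,0,-130],[0,0,-155]], dr=[[0,0,0],[0,0,0],[0,0,0],[0,0,0],[0,0,0],[0,0,0],[0,0,0],[0,0,0],[0,0,0],[0,0,0]], claw=[0,0.5,0.8,0.8,0.8,0.8,0.8,0.8,0.8,0.8])

```text
time: 26.7
tcp_pos: [0.5028, -0.1896, 0.1857]
orientation: [1.952, 2.459, 0.001]
force: [-1.1, 0.8, -1.3]
opening: 0.0837
grip_force: 0.0
```

```bash
python3 -c "
from h import *
go([((0,0,118),0),((0,0,-155),0)],(.4845,.1085,.183,-11.5))
f=cams.grab_frame('wrist');save(f,'w7.png')
print(proj(f,(*W['brown'],.096)))
for d in cams.regions_of('wrist','bottle_brown'): print(d['box'],d['confidence'])"
```

```text
t 26.7 cmd [ 0.5025 -0.1895  0.1829] tcp [ 0.5028 -0.1896  0.1857] yaw 13.12 open 0.0837 grip 0.0 F [-1.1  0.8 -1.3]
[294.3  50.1   0.3] dz 0.43
(np.float64(324.82332025623737), np.float64(198.79869823566034))
```

View pics/w7.png

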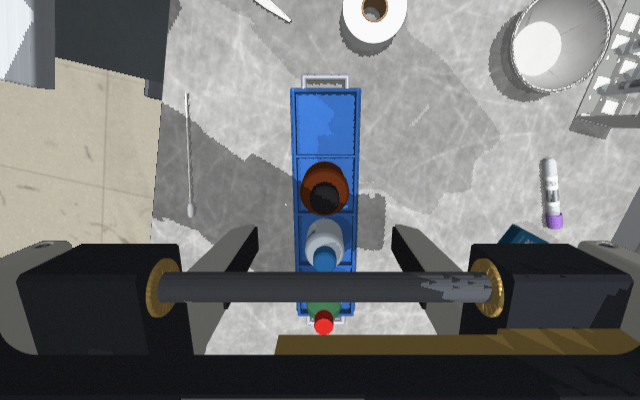

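Brown stands upright in its well (cap at (325,198)). Last is green.

Request:
drive_tool(slide=[[4,1,0],[16,3,0],[32,5,0],[48,8,0],[65,11,0],[82,14,0],[99,17,0],[116,19,0],[133,22,0],[150,25,0]], dr=[[0,0,0.02],[0,0,0.06],[0,0,0.1],[0,0,0.15],[0,0,0.2],[0,0,0.25],[0,0,0.3],[0,0,0.35],[0,0,0.4],[0,0,0.43]], claw=[1,1,1,1,1,1,1,1,1,1])

```text
time: 27.8
tcp_pos: [0.4918, -0.0366, 0.1813]
orientation: [-2.434, -1.983, 0.003]
force: [0.1, -0.3, 1.0]
opening: 0.093
grip_force: 0.0
```

Request:
drive_tool(slide=[[18,-5,0],[36,-9,0],[54,-14,0],[72,-19,0],[90,-24,0],[108,-28,0],[124,-33,0],[135,-36,0],[140,-37,0],[141,-37,0]], dr=[[0,0,0],[0,0,0],[0,0,0],[0,0,0],[0,0,0],[0,0,0],[0,0,0],[0,0,0],[0,0,0],[0,0,0]], claw=[1,1,1,1,1,1,1,1,1,1])

```text
time: 28.8
tcp_pos: [0.4844, 0.1081, 0.1822]
orientation: [-2.432, -1.988, 0.001]
force: [-0.7, -0.5, 0.8]
opening: 0.0927
grip_force: 0.0
```

```bash
python3 -c "
from h import *
go([((150,25,0),.43),((141,-37,0),0)],(.4845,.1085,.0285,-11.5))
f=cams.grab_frame('wrist');save(f,'w8.png')
print(proj(f,(.4845,.1085,.078)),proj(f,(.507,.0,.032)))"
```

```text
t 28.8 cmd [0.4847 0.1078 0.1833] tcp [0.4844 0.1081 0.1822] yaw -11.52 open 0.0927 grip 0.0 F [-0.7 -0.5  0.8]
[  0.5  -0.2 154.8] dz -0.0
(np.float64(325.1287608279578), np.float64(195.1512829966725)) (np.float64(360.69361565484655), np.float64(266.50944575189146))
```

View pics/w8.png

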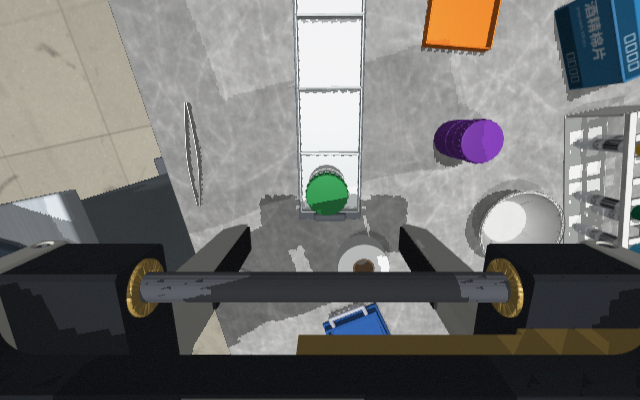

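The green lid is at (327,194), as predicted, and the label roll is still in place at (363,266). Grasping.

Request:
drive_tool(slide=[[0,0,20],[0,0,50],[0,0,85],[0,0,115],[0,0,140],[0,0,155],[0,0,155],[0,0,155],[0,0,155],[0,0,155]], dr=[[0,0,0],[0,0,0],[0,0,0],[0,0,0],[0,0,0],[0,0,0],[0,0,0],[0,0,0],[0,0,0],[0,0,0]], claw=[1,1,1,1,1,1,1,0,-0.5,-1])

```text
time: 29.85
tcp_pos: [0.4852, 0.1078, 0.0285]
orientation: [2.433, 1.987, 0.002]
force: [0.3, -0.3, -0.0]
opening: 0.0737
grip_force: 0.0
```

Request:
drive_tool(slide=[[0,0,0],[0,0,0],[0,0,0],[0,0,0],[0,0,0],[0,0,-5],[0,0,-20],[0,0,-50],[0,0,-85],[0,0,-118]], dr=[[0,0,0],[0,0,0],[0,0,0],[0,0,0],[0,0,0],[0,0,0],[0,0,0],[0,0,0],[0,0,0],[0,0,0]], claw=[-1,-1,-1,-1,-1,-1,-1,-1,-1,-1])

```text
time: 30.85
tcp_pos: [0.4843, 0.1078, 0.1472]
orientation: [-2.433, -1.987, 0.0]
force: [-0.2, 0.6, -0.6]
opening: 0.0419
grip_force: 15.0
```

```bash
python3 -c "
from h import *
go([((0,0,155),0),((0,0,-118),0)],(*W['green'],.1464,13.1))"
```

```text
t 30.85 cmd [0.4846 0.1079 0.1463] tcp [0.4843 0.1078 0.1472] yaw -11.52 open 0.0419 grip 15.0 F [-0.2  0.6 -0.6]
[-222.9   47.1   -0.4] dz -0.43
```

Request:
drive_tool(slide=[[-4,1,0],[-14,3,0],[-27,6,0],[-40,8,0],[-53,11,0],[-66,14,0],[-79,16,0],[-92,19,0],[-106,22,0],[-120,25,0]], dr=[[0,0,-0.02],[0,0,-0.06],[0,0,-0.1],[0,0,-0.15],[0,0,-0.2],[0,0,-0.25],[0,0,-0.3],[0,0,-0.35],[0,0,-0.4],[0,0,-0.43]], claw=[-1,-1,-1,-1,-1,-1,-1,-1,-1,-1])

```text
time: 31.85
tcp_pos: [0.4846, -0.0154, 0.1448]
orientation: [-1.949, -2.462, 0.001]
force: [-1.0, -0.5, -1.3]
opening: 0.0417
grip_force: 15.0
```

Request:
drive_tool(slide=[[-14,-3,0],[-28,-6,0],[-42,-9,0],[-56,-13,0],[-70,-16,0],[-82,-18,0],[-92,-21,0],[-99,-22,0],[-102,-23,0],[-103,-23,0]], dr=[[0,0,0],[0,0,0],[0,0,0],[0,0,0],[0,0,0],[0,0,0],[0,0,0],[0,0,0],[0,0,0],[0,0,0]], claw=[-1,-1,-1,-1,-1,-1,-1,-1,-1,-1])

```text
time: 32.85
tcp_pos: [0.4861, -0.1204, 0.1456]
orientation: [-1.953, -2.46, -0.0]
force: [0.1, -0.3, -2.0]
opening: 0.0419
grip_force: 15.0
```

```bash
python3 -c "
from h import *
go([((-120,25,0),-.43),((-103,-23,0),0)],(*W['green'],.0278,13.1))"
```

```text
t 32.85 cmd [ 0.4862 -0.1202  0.146 ] tcp [ 0.4861 -0.1204  0.1456] yaw 13.12 open 0.0419 grip 15.0 F [ 0.1 -0.3 -2. ]
[  0.2   0.2 118.2] dz 0.0
```

Request:
drive_tool(slide=[[0,0,20],[0,0,50],[0,0,80],[0,0,100],[0,0,110],[0,0,114],[0,0,116],[0,0,118],[0,0,118],[0,0,118]], dr=[[0,0,0],[0,0,0],[0,0,0],[0,0,0],[0,0,0],[0,0,0],[0,0,0],[0,0,0],[0,0,0],[0,0,0]], claw=[-1,-1,-1,-1,-1,-1,-1,-1,-1,-1])

```text
time: 33.85
tcp_pos: [0.4865, -0.1204, 0.0281]
orientation: [1.953, 2.46, 0.0]
force: [0.4, 1.0, -0.8]
opening: 0.0417
grip_force: 15.0
```

Request:
drive_tool(slide=[[0,0,0],[0,0,0],[0,0,0],[0,0,0],[0,0,-10],[0,0,-30],[0,0,-60],[0,0,-95],[0,0,-130],[0,0,-160]], dr=[[0,0,0],[0,0,0],[0,0,0],[0,0,0],[0,0,0],[0,0,0],[0,0,0],[0,0,0],[0,0,0],[0,0,0]], claw=[0,0.5,0.8,0.8,0.8,0.8,0.8,0.8,0.8,0.8])

```text
time: 34.85
tcp_pos: [0.4862, -0.1203, 0.1902]
orientation: [1.952, 2.46, 0.001]
force: [-0.1, 0.0, 0.4]
opening: 0.0839
grip_force: 0.0
```

Request:
drive_tool(slide=[[10,-5,0],[30,-15,0],[55,-30,0],[80,-50,0],[105,-70,0],[130,-90,0],[150,-110,0],[165,-125,0],[175,-132,0],[180,-135,0]], dr=[[0,0,0],[0,0,0],[0,0,0],[0,0,0],[0,0,0],[0,0,0],[0,0,0],[0,0,0],[0,0,0],[0,0,0]], claw=[0.8,0.8,0.8,0.8,0.8,0.8,0.8,0.8,0.8,0.8])

```text
time: 35.85
tcp_pos: [0.3132, 0.0249, 0.1877]
orientation: [1.952, 2.461, 0.0]
force: [0.2, 0.1, -0.6]
opening: 0.0838
grip_force: 0.0
```

```bash
python3 -c "
from h import *
f=cams.grab_frame('top')
for d in cams.regions_of('top','label_roll'):
  b=d['box'];print('roll',d['confidence'],ray(f,(b[0]+b[2])/2,(b[1]+b[3])/2,.025))
g=cams.grab_frame('side')
a=cv2.resize(f['frame'][130:280,300:480,::-1],(480,400),interpolation=2);b=cv2.resize(g['frame'][120:280,260:380,::-1],(300,400),interpolation=2)
cv2.imwrite('pics/end.png',np.hstack([a,b]))"
```

```text
roll 0.68 [ 0.5066561  -0.00189502  0.025     ]
```

View pics/end.png

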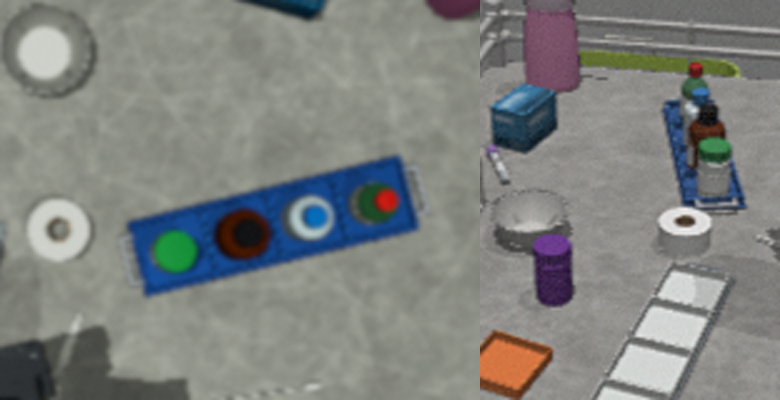

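The carrier now reads green, brown, blue, red from left to right (picture columns 176, 244, 312, 380). All four bottles stand upright, and the roll has not moved.

```bash
python3 -c "
from h import *
print(ticket.close_job())"
```

```text
the job is handed in; nothing more can be done
None
```

All four bottles stand upright in the blue carrier in reverse order (left to right: green, brown, blue, red), the label roll and look-alikes are untouched, and the job was handed in after about 36 s of robot time.

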